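Clear the encoder and present a keycard to it

TASK

A small blue pail has been left standing on the reading mark of the white card encoder: hang it by its handle on the hook stand and let go of it. Then draw the keycard with the orange band out of the acrylic stand, turn it from its slant to level, still face up, and hold it centred over the encoder's reading mark, about 6 cm above it and touching nothing but the gripper; finish while still holding it there. Leave the other cards, the stapler, the bell and the bowl with its stone where they are, and do not drop or overturn the pail.

Things in the scene. Friction and masses are not known exactly. Their poses are not given: they have to be found in the camera images.
- encoder: Card encoder, fixed: white plastic box 170 (x) x 130 (y) x 45 mm high with a grey round reading mark on top and a red rocker switch and a green lamp at its front (-x) edge. Origin: centre of its underside; z up.
- pad (a point): Centre of the encoder's round reading mark (76 mm across), on its top face 45 mm above the counter, 20 mm to +x of the encoder's middle. The pail stands here at first.
- pail: Small empty blue steel pail, loose, 0.11 to 0.22 kg, upright on the reading mark: 58 mm tall, 72 mm across the rim. A fixed 6 mm wire arch in its y-z plane rises from the rim to a peak on the axis; on the peak stands an upright wooden grip block 12 (x) x 36 (y) x 40 (z) mm, from 112 to 152 mm above the underside. Origin: centre of the underside; z up.
- arch_top (a point): Underside of the arch's peak, on the pail's axis, 109 mm above its underside: the point to rest on the hook. The arch is open right through along the pail's x, 60 mm wide and 35 mm high below its slanting top. Grip the block from above across its 12 mm (closing along the pail's x), fingertips over 6 mm above this point so that the hook passes under them.
- hook: Hook stand, fixed: foot 100 x 100 x 10 mm, post 12 mm thick and 220 mm high at x = +20 mm. An 8 mm wire runs from the post's top to -x: sloping down to x = -25 mm, level to x = -70 mm (its top 204 mm high), then up to its end at x = -80 mm (top 216 mm). Origin: on the counter; z up.
- hook_seat (a point): Top of the hook wire, middle of its level part (hook x = -47 mm, 204 mm high): where the arch's peak should come to rest. Bring the pail from the hook's -x side with its x axis along the hook's x (either way round), the peak over 14 mm above this height, move 85 mm along the hook's +x, then lower. The rim clears the post here by 25 mm.
- stand: Clear acrylic stand, fixed: base 170 x 175 x 6 mm with four slots, 60 mm apart in x, 116 mm in y. Cards lean in them 40 degrees from level, low end to the stand's +x. A slot is 38 mm wide, so card sides stick out 9 mm: a plate under the card, a cover over its lowest 30 mm with 2 mm play, a stop at its foot. Cards leave only by sliding up along their slant, over 35 mm. Origin: underside.
- key: The keycard to take: stiff, grey, 90 (x) x 56 (y) x 6 (z) mm, 25 to 50 g, orange band across its upper end. Origin at its centre, 55 mm above the counter at first. Its x points from the banded end to the low end (in the slot: away from the robot and 40 degrees down), its z is the normal of its upper face, straight up when level.
- key_grip (a point): Where to grip the key: on its mid-line, 22 mm from its centre towards the banded end (key x = -22 mm), by its two long sides 56 mm apart (closing along its y). A gripper pointing straight down fits, with 30 mm of room beside each side; tilting it then by 40 degrees, fingertips swinging towards the card's low end, lays the card level. Its heading in the end is free.
- card1: A plain keycard like key but with a grey band, leaning in the stand; same size, origin and axes. A bystander: leave it in its slot.
- card2: A plain keycard like key but with a grey band, leaning in the stand; same size, origin and axes. A bystander: leave it in its slot.
- card3: A plain keycard like key but with a grey band, leaning in the stand; same size, origin and axes. A bystander: leave it in its slot.
- stapler: Matte black stapler 135 x 36 x 60 mm, loose, a bystander at the front right. Origin: centre of its underside.
- bell: Chrome tap bell on a black foot, 86 mm across, 62 mm tall, loose, a bystander beyond the encoder. Origin: centre of its underside.
- bowl: Glass bowl 116 mm across, 50 mm tall, loose, a bystander beyond the stand. Origin: centre of its underside.
- stone: Smooth grey river stone 54 mm across, 25 mm tall, loose in the glass bowl, a bystander. Origin: centre of its underside.
Not all that is in view belongs to the job. Leave any purple or red look-alike of the key alone.

How it is judged:
On the way, in this order (a step that is already met when the one before it is completed fails the run):
1. the pail hangs by its arch on the hook, released (x of arch_top in the frame of hook between -0.085 and -0.005 m and y of arch_top in the frame of hook between -0.02 and 0.02 m and z of arch_top in the frame of hook between 0.192 and 0.225 m and angle between pail's own z axis and vertical below 0.35 rad and contact force between pail and hook above 0.4 N and contact force between pail and the fingers below 0.05 N), for 0.3 s.
2. the orange-banded card is drawn out of its slot, held by the gripper (distance of key from where it was at the start of the episode above 0.05 m and contact force between key and the fingers above 0.5 N and contact force between key and stand below 0.05 N), for 0.1 s.
At the end, for the whole second after the job is handed in: Pail hung by its arch on the hook wire (within 20 mm sideways, upright within 0.35 rad), untouched by the fingers; orange-banded card held still in the fingers, face up, level within 0.2 rad, centre within 25 mm sideways of the reading mark and 30 to 100 mm above it, touching nothing else (all of step 1 and horizontal distance between key and pad below 0.025 m and z of key in the frame of pad between 0.03 and 0.1 m and angle between key's own z axis and vertical below 0.2 rad and contact force between key and the fingers above 0.5 N and contact force between key and encoder below 0.05 N and contact force between key and bell below 0.05 N and linear speed of key below 0.03 m/s and linear speed of pail below 0.08 m/s); the arm keeps its last pose, push and grip.
It fails at once if another keycard is moved by more than 15 mm (distance of any of card1, card2, card3 from where it was at the start of the episode above 0.015 m).
It fails at once if the stapler, bell, bowl or stone is moved by more than 20 mm (distance of any of stapler, bell, bowl, stone from where it was at the start of the episode above 0.02 m).
It fails at once if the pail is overturned or falls to the counter (angle between pail's own z axis and vertical above 0.8 rad or height (world z) of pail below 0.03 m).
It also fails if it takes over 64 s, if anything falls off the work surface, if the arm or the gripper's body presses on something with over 40 N, if the wrist force passes 120 N, or if a joint passes its speed limit or range.

ROBOT

A 7-joint arm with a two-finger parallel gripper is mounted at the origin on the work surface. World frame = base frame: x ahead of the robot, y to its left, z up, the work surface at z = 0. Lengths are in m, angles in rad, forces in N, time in s.
With the tool pointing down it reaches from about 0.425 to 0.925 m from the base axis. Payload 6.8 kg.
Tool frame: the origin (TCP) lies at the very end of the fingers, on their centre line; the grasp point (between the pads) lies 19 mm behind it (tcp_to_grasp is the distance from the TCP to the grasp point, in m); z points along the fingers, y is the direction in which the jaws open and shut (so a half turn about z gives the same grasp; the last joint's range is limited). The gripper opens to 85 mm and grips with 20 to 120 N. Pads are 22 mm wide; open, the fingers measure 114 mm over their backs; the gripper's body (76 mm by 85 mm) begins 54 mm behind the grasp point. The pads swing forward as they close: fully open they stand 13 mm farther back than shut.
Start: joints at [-1.265, 0.477, 0.022, 1.555, -0.011, 1.109, -0.083], TCP at [0.271, 0.618, 0.231] pointing down, gripper open.
Joint ranges: [-2.96, 2.96], [-0.34, 2.1], [-1.41, 1.46], [0.24, 2.44], [-1.37, 4.51], [0.17, 1.92], [-2.96, 2.96]. Speed limits (rad/s): [2.39, 2.39, 3.14, 3.14, 3.14, 3.14, 3.14].

INTERFACE

Orientations are given as a unit quaternion [w, x, y, z].
In Python, from station import * gives the robot as it stands.
- The arm moves only by the tool apply_moves, never from a script. Its argument "increments" is one flat list of numbers, 5 for each row, row after row: the finger opening in mm, from 0 to 85.4, then the shift along the tool's x, y, z in mm, then the turn about the tool's z in degrees. In form: [claw, tx, ty, tz, roll, claw, tx, ty, tz, roll, ...]. A call has 1 to 12 rows; each row shifts and turns the pose as measured when the row begins, along the tool's axes as they then stand; what a row does not reach is not made up. A row lasts 1/8 s, in which the tool goes at most 62.5 mm and 10.7 degrees, less where a joint would pass 70% of its speed; a pose out of reach is approached as far as the arm can. A call with a gripper value outside its range is refused whole. The fingers move at their own pace and stop on an object; "squeeze" is the grip in N (left out, the last holds). Time passes only in rows, so rows that do not move let the fingers close. It gives the time, the measured TCP pose, the force and the opening at its end, in the units of the state.
- get_obs(): the state, without advancing time (a new reading comes with each control period).
- read_camera(name): name is "side" or "top" or "wrist"; returns (picture, depth): 420x560x3 uint8, blue, green, red; 420x560 float32, m along the optical axis (not along the pixel's ray), 0 where there is no reading.
- get_calibration(name): a dict with "mtx" (3x3 intrinsics, pixels), "D" ([k1, k2, p1, p2, k3] as OpenCV has them; the pictures are not rectified), "camera_from_world" (4x4, takes a point from world to camera coordinates); the wrist camera has in their place "T_tool_cam" (4x4, takes a point from camera to tool coordinates, whose origin is the TCP and whose axes are the flange's). Camera axes: x right, y down, z forward; pixel columns grow to the right and rows downward; lengths in m; the calibration is good to about 2 mm. A picture is of the moment at which its call begins: read the wrist's pose just before it. get_calibration takes no time and is no camera call.
- hand_in(): hands the job in, once; it reports no verdict.
Trained networks look in the newest picture that a camera, given by its name, has taken for a name from the list of things; names that differ only in an ending like _2 or _b are one class to them, and where a whole thing is asked for, a point or a joint stands for the part that bears it (a point fixed in the world has none). Each returns a list of dicts, best first, with "p" (0 to 1); they miss things now and then, are a little off and sometimes report something else, mostly with a low value. They report only what shows in the picture. A call takes as long as a camera call. They do not tell look-alikes from the thing itself.
- outline_of(camera, thing): "pixels" (420x560 bool, what is visible of it) and "extent" ([centre column, centre row, width, height] in pixels, round what is visible of it).
The state is a dict: "t": time; "q": joint angles; "joint_vel": joint speeds; "joint_torque": joint torques, N m; "eef_pos": TCP position; "tool_rot": TCP orientation; "contact_force": force on the tool from outside, world axes, zero at the start; "torque": the same for the moment, N m; "gripper_width": opening from 0.0 (shut) to 1.0 (fully open).
Only numpy, scipy, OpenCV 4.12 (cv2) and the standard library are available. Lean on these libraries where they do the work, as an engineer would, in place of code of your own. Each camera call takes 0.05 s, during which the arm holds its last target.

## Working session

There is one attempt and no reset: what is moved stays moved. The work goes in short steps, Python scripts to look and compute and a tool call to move; the robot and the scene stay as the last step left them, time stands still between calls to the robot, and variables do not carry over. Pictures are saved under pics/ and viewed, and the job is handed in when it is done.

Besides the shell and the picture viewer there is one more tool, called after ">>>" by a JSON object that holds its "api" and its "payload". apply_moves: Moves the arm, as the interface text tells. Its arguments: {"type":"object","properties":{"increments":{"type":"array"},"squeeze":{"type":"number"}},"required":["increments"]}

```bash
ls; mkdir -p pics
python3 - <<'E'
from station import *
import cv2, numpy as np
o=get_obs(); print({k:np.round(v,3) for k,v in o.items()})
for c in ["top","side","wrist"]:
    p,d=read_camera(c); cv2.imwrite(f"pics/{c}0.png",p); np.save(f"pics/{c}0.npy",d)
    k=get_calibration(c); print(c,{a:np.round(b,3).tolist() for a,b in k.items()})
E
```

```text
pics
{'t': np.float64(0.0), 'q': array([-1.265,  0.478,  0.022,  1.556, -0.011,  1.109, -0.083]), 'joint_vel': array([ 0.002, -0.001,  0.001,  0.   ,  0.002, -0.001, -0.001]), 'joint_torque': array([-0.0000e+00, -5.9645e+01,  1.6080e+00, -2.8120e+01,  1.2000e-02,
        9.0000e-03,  0.0000e+00]), 'eef_pos': array([0.271, 0.617, 0.23 ]), 'tool_rot': array([-0.   ,  0.205,  0.979, -0.001]), 'contact_force': array([-0.893, -0.059,  0.241]), 'torque': array([ 0.005, -0.036, -0.002]), 'gripper_width': np.float64(0.997)}
top {'mtx': [[384.017, 0.0, 278.07], [0.0, 384.017, 212.406], [0.0, 0.0, 1.0]], 'D': [0.011, 0.0, 0.0, 0.0, 0.0], 'camera_from_world': [[-0.008, -1.0, 0.026, -0.018], [-0.996, 0.005, -0.088, 0.524], [0.088, -0.026, -0.996, 1.053], [0.0, 0.0, 0.0, 1.0]]}
side {'mtx': [[437.93, 0.0, 284.322], [0.0, 437.93, 201.863], [0.0, 0.0, 1.0]], 'D': [-0.047, 0.0, 0.0, 0.0, 0.0], 'camera_from_world': [[0.831, -0.557, 0.018, -0.445], [-0.299, -0.474, -0.828, 0.27], [0.469, 0.683, -0.56, 0.917], [0.0, 0.0, 0.0, 1.0]]}
wrist {'mtx': [[319.202, 0.0, 277.157], [0.0, 319.202, 208.647], [0.0, 0.0, 1.0]], 'D': [0.017, 0.0, 0.0, 0.0, 0.0], 'T_tool_cam': [[0.0, -0.945, -0.328, 0.084], [1.0, 0.0, -0.0, -0.001], [0.0, -0.328, 0.945, -0.142], [0.0, 0.0, 0.0, 1.0]]}
```

View pics/top0.png

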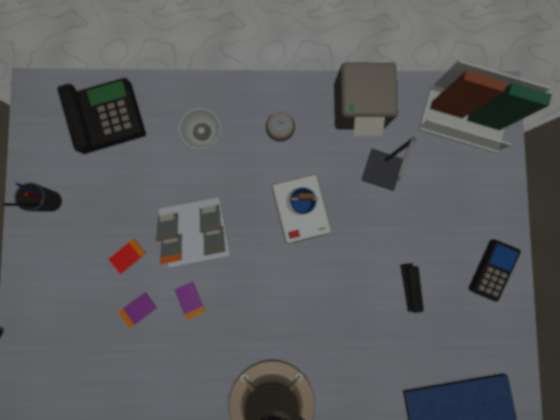

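View pics/side0.png

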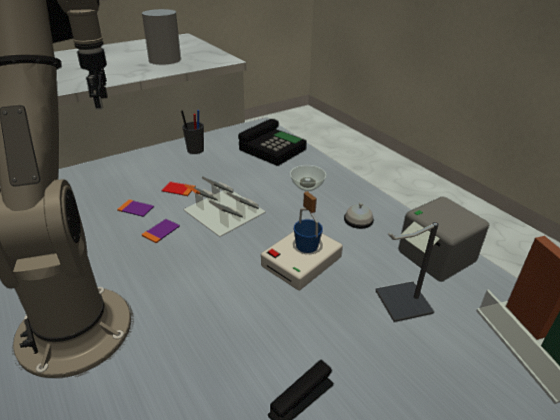

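View pics/wrist0.png

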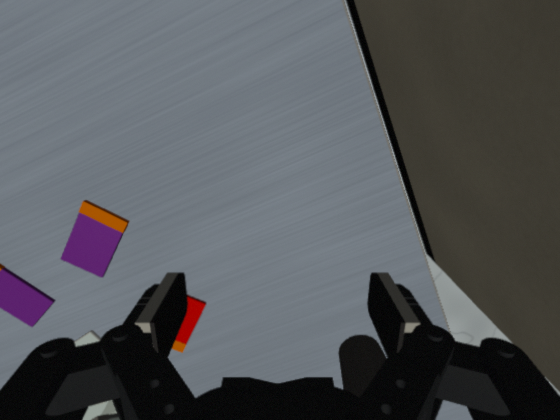

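Candidates for the key: the orange-banded card in the stand (170,250), a red one (127,257) and purple ones (138,310) and (190,300). The description (grey, leaning in the stand) picks (170,250). I'll check this in a close crop.

```bash
cat > h.py <<'E'
from station import *
import cv2, numpy as np
from scipy.spatial.transform import Rotation as R
def Rm(q): return R.from_quat([q[1],q[2],q[3],q[0]]).as_matrix()
def cam_T(name,obs=None):
    k=get_calibration(name)
    if name=="wrist":
        T=np.eye(4); T[:3,:3]=Rm(obs["tool_rot"]); T[:3,3]=obs["eef_pos"]
        return k, T@np.array(k["T_tool_cam"])
    return k, np.linalg.inv(np.array(k["camera_from_world"]))
def cloud(name,d,obs=None):
    k,T=cam_T(name,obs)
    v,u=np.mgrid[0:d.shape[0],0:d.shape[1]]
    n=cv2.undistortPoints(np.stack([u.ravel(),v.ravel()],1).astype(np.float64)[:,None],np.array(k["mtx"]),np.array(k["D"]))[:,0]
    P=np.c_[n,np.ones(len(n))]*d.reshape(-1,1)
    return (P@T[:3,:3].T+T[:3,3]).reshape(*d.shape,3)
def project(name,X,obs=None):
    k,T=cam_T(name,obs); Ti=np.linalg.inv(T)
    rv,_=cv2.Rodrigues(Ti[:3,:3])
    return cv2.projectPoints(np.atleast_2d(np.array(X,float)),rv,Ti[:3,3],np.array(k["mtx"]),np.array(k["D"]))[0][:,0]
def gam(p,g=0.6): return (255*(p/255.)**g).astype(np.uint8)
E
python3 - <<'E'
from h import *
t=gam(cv2.imread("pics/top0.png")); s=gam(cv2.imread("pics/side0.png"))
a=cv2.resize(t[190:275,145:240],(400,358),interpolation=cv2.INTER_CUBIC)
b=cv2.resize(t[120:195,355:425],(373,400),interpolation=cv2.INTER_CUBIC)[:358]
cv2.imwrite("pics/crop1.png",np.hstack([a,b]))
d=np.load("pics/top0.npy"); C=cloud("top",d)
for n,(u,v) in dict(key=(170,250),band=(171,258),c1=(210,217),c2=(214,240),c3=(167,227),enc=(285,220),encfr=(307,232),grip=(305,197),foot=(378,172),hooktip=(387,159),hooktop=(412,140)).items(): print(n,np.round(C[v,u],3))
read_camera("top"); read_camera("side")
for c in ["top","side"]:
  d=np.load(f"pics/{c}0.npy"); C=cloud(c,d)
  for n in ["key","pail","encoder","hook","stand","stapler","bell","bowl"]:
    for r in outline_of(c,n)[:5]:
        m=r["pixels"]&(d>0); print(c,n,round(r["p"],2),np.round(r["extent"]),m.sum(),np.round(np.median(C[m],0),3))
        np.save(f"pics/m_{c}_{n}_{int(r['extent'][0])}.npy",r["pixels"])
E
```

```text
key [0.422 0.268 0.06 ]
band [0.401 0.26  0.08 ]
c1 [0.51  0.164 0.053]
c2 [0.447 0.152 0.058]
c3 [0.483 0.278 0.059]
enc [ 0.501 -0.04   0.044]
encfr [ 0.467 -0.1    0.044]
grip [ 0.545 -0.081  0.196]
foot [ 0.64  -0.31   0.011]
hooktip [ 0.673 -0.331  0.032]
hooktop [ 0.676 -0.332  0.218]
top key 0.83 [169. 249.  16.  32.] 460 [0.418 0.267 0.063]
top key 0.71 [191. 299.  32.  35.] 649 [0.282 0.228 0.004]
top key 0.58 [138. 309.  32.  33.] 639 [0.259 0.371 0.004]
top key 0.57 [125. 256.  36.  37.] 670 [0.406 0.403 0.003]
top pail 0.68 [304. 200.  30.  23.] 561 [ 0.547 -0.086  0.076]
top encoder 0.78 [302. 207.  61.  74.] 2232 [ 0.514 -0.081  0.043]
top hook 0.87 [390. 164.  52.  56.] 1529 [ 0.652 -0.327  0.009]
top hook 0.74 [169. 251.  16.  31.] 466 [0.419 0.267 0.063]
top hook 0.43 [303. 208.  59.  68.] 2247 [ 0.514 -0.082  0.043]
top stand 0.79 [194. 231.  71.  70.] 2085 [0.48  0.225 0.004]
top stapler 0.9 [412. 288.  25.  54.] 834 [ 0.315 -0.385  0.044]
top bell 0.97 [280. 128.  33.  24.] 639 [ 0.767 -0.028  0.033]
top bell 0.5 [390. 163.  51.  51.] 1387 [ 0.651 -0.325  0.009]
t
[... 311 characters left out ...]
7 [218. 183.  28.  13.] 103 [0.47  0.262 0.069]
side pail 0.62 [309. 222.  29.  58.] 1092 [ 0.544 -0.089  0.091]
side encoder 0.62 [302. 262.  83.  62.] 2687 [ 0.497 -0.117  0.043]
side encoder 0.57 [408. 272.  65.  98.] 2126 [ 0.653 -0.333  0.009]
side encoder 0.18 [309. 224.  24.  58.] 1087 [ 0.544 -0.09   0.09 ]
side hook 0.78 [406. 273.  61. 103.] 2094 [ 0.651 -0.333  0.009]
side stand 0.71 [222. 209.  82.  54.] 2058 [0.447 0.196 0.006]
side stapler 0.86 [298. 391.  62.  58.] 1885 [ 0.306 -0.4    0.044]
side stapler 0.42 [244. 202.  30.  17.] 132 [0.495 0.151 0.066]
side bell 0.9 [358. 216.  28.  25.] 573 [ 0.757 -0.045  0.027]
side bowl 0.73 [307. 178.  37.  28.] 681 [0.764 0.211 0.034]
```

View pics/crop1.png

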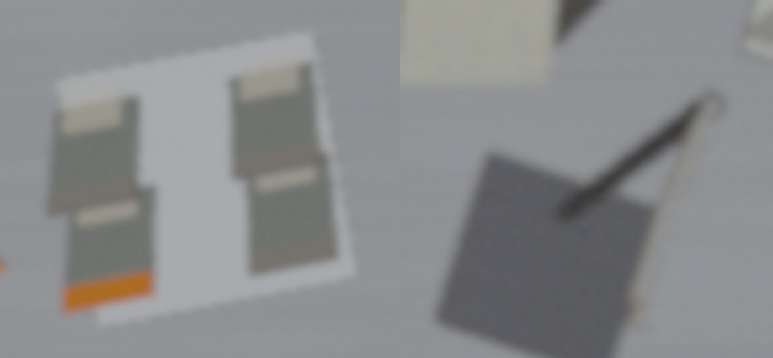

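The crop shows the orange-banded grey card in the stand's near-left slot at about (170,250). The hook wire runs from the post's top (412,140) down to about (402,180). Next I'll fit the rectangles.

Run:
```python
from h import *
import glob
def rect(P):
    P=P.astype(np.float32)
    r=cv2.minAreaRect(P*1000); return np.round(r[0],1),np.round(r[1],1),round(r[2],1)
for c in ["top","side"]:
    d=np.load(f"pics/{c}0.npy"); C=cloud(c,d); z=C[...,2]
    def sel(n,lo,hi,x0,x1,y0,y1):
        m=(z>lo)&(z<hi)&(C[...,0]>x0)&(C[...,0]<x1)&(C[...,1]>y0)&(C[...,1]<y1)&(d>0)
        m2=cv2.morphologyEx(m.astype(np.uint8),cv2.MORPH_OPEN,np.ones((3,3)))>0
        P=C[m2]; print(c,n,len(P),rect(P[:,:2]),"zmed",np.round(np.median(P[:,2]),4))
    sel("enc",.035,.055,.40,.65,-.22,.04)
    sel("foot",.006,.02,.55,.75,-.42,-.24)
    # grip block
    m=(z>.160)&(z<.215)&(C[...,0]>.45)&(C[...,0]<.65)&(C[...,1]>-.17)&(C[...,1]<0)&(d>0)
    print(c,"grip",m.sum(),rect(C[m][:,:2]),np.round(C[m].mean(0),3),np.round(C[m].max(0),3))
    m=(z>.12)&(z<.24)&(C[...,0]>.5)&(C[...,0]<.8)&(C[...,1]>-.45)&(C[...,1]<-.2)&(d>0)
    P=C[m]; print(c,"hookwire",len(P)); print(np.round(P[np.argsort(P[:,0])][::max(1,len(P)//14)],3).tolist())
    # stand
    m=(z>.003)&(z<.012)&(C[...,0]>.35)&(C[...,0]<.6)&(C[...,1]>.1)&(C[...,1]<.33)&(d>0)
    m=cv2.morphologyEx(m.astype(np.uint8),cv2.MORPH_OPEN,np.ones((3,3)))>0
    print(c,"stand",rect(C[m][:,:2]), "counter z", np.round(np.median(z[(C[...,0]>.3)&(C[...,0]<.36)&(C[...,1]>-.2)&(C[...,1]<.1)]),4))
    if c=="top":
        km=np.load("pics/m_top_key_169.npy")&(d>0)
        km=cv2.erode(km.astype(np.uint8),np.ones((3,3)))>0
        P=C[km]; cen=P.mean(0); U,S,V=np.linalg.svd(P-cen); n=V[2]*np.sign(V[2,2])
        print("key plane",cen,n,np.degrees(np.arccos(n[2])),np.degrees(np.arctan2(n[1],n[0])), len(P), rect(P[:,:2]))
```

```text
top enc 2448 (array([533.8, -85.9]), array([170. , 130.2]), 13.6) zmed 0.0433
top foot 783 (array([ 648.5, -324.6]), array([98.6, 99.3]), 70.9) zmed 0.0087
top grip 94 (array([547. , -84.4]), array([35.6, 10.9]), 88.3) [ 0.547 -0.084  0.191] [ 0.553 -0.067  0.199]
top hookwire 930
[[0.579, -0.3, 0.212], [0.624, -0.32, 0.202], [0.664, -0.33, 0.217], [0.676, -0.33, 0.192], [0.766, -0.295, 0.123], [0.769, -0.277, 0.124], [0.772, -0.262, 0.129], [0.775, -0.302, 0.128], [0.778, -0.231, 0.128], [0.782, -0.238, 0.131], [0.786, -0.275, 0.129], [0.789, -0.305, 0.128], [0.792, -0.324, 0.133], [0.796, -0.216, 0.129], [0.8, -0.282, 0.128]]
top stand (array([479.8, 203.2]), array([173.1, 149.9]), 19.5) counter z -0.0021
key plane [0.41659957 0.26705122 0.06537195] [0.63531041 0.10885692 0.76454617] 40.13336545823434 9.72289716496678 329 (array([424.7, 269. ]), array([66.6, 50.1]), 12.0)
side enc 1910 (array([531.6, -86.3]), array([171.6, 131.7]), 13.8) zmed 0.0443
side foot 1309 (array([ 646.9, -324.6]), array([101.4, 101.7]), 71.5) zmed 0.0087
side grip 208 (array([545.6, -84.2]), array([13.4, 38.2]), 1.4) [ 0.543 -0.088  0.182] [ 0.553 -0.065  0.198]
side hookwire 1022
[[0.579, -0.301, 0.215], [0.614, -0.317, 0.2], [0.649, -0.325, 0.211], [0.67, -0.335, 0.216], [0.672, -0.332, 0.161], [0.674, -0.34, 0.121], [0.758, -0.227, 0.12], [0.766, -0.29, 0.122], [0.77, -0.224, 0.126], [0.774, -0.323, 0.126], [0.778, -0.206, 0.13], [0.784, -0.279, 0.131], [0.789, -0.225, 0.131], [0.795, -0.297, 0.129]]
side stand (array([466.7, 215.3]), array([166.4, 175.3]), 10.2) counter z -0.0011
```

```bash
cat >> h.py <<'E'
def jaw(o):
    r=Rm(o["tool_rot"]); return np.degrees(np.arctan2(r[1,1],r[0,1]))
def plan(target,n,claw,jaw_to=None,o=None):
    o=o or get_obs(); p=np.array(o["eef_pos"]); r=Rm(o["tool_rot"])
    dj=0
    if jaw_to is not None: dj=(jaw_to-jaw(o)+90)%180-90
    out=[]; st=(np.array(target)-p)/n
    for i in range(n):
        out+=[claw,*np.round(r.T@st*1000,1),round(-dj/n,2)]
        r=r@R.from_euler('z',-dj/n,degrees=True).as_matrix()
    print([float(x) for x in out])
def st():
    o=get_obs(); r=Rm(o["tool_rot"])
    print("t",round(o["t"],2),"p",np.round(o["eef_pos"],4),"jaw",round(jaw(o),2),"z",np.round(r[:,2],3),"f",np.round(o["contact_force"],1),"w",round(float(o["gripper_width"]),3),"q",np.round(o["q"],2))
    return o
E
python3 - <<'E'
from h import *
st(); plan([.546,-.085,.285],13,85,0)
E
```

```text
t 1.05 p [0.2714 0.618  0.2313] jaw 66.29 z [-0. -0. -1.] f [-0.3  1.1  0.3] w 1.0 q [-1.27  0.48  0.02  1.56 -0.01  1.11 -0.08]
[85.0, -41.1, -41.0, -4.1, 5.1, 85.0, -44.6, -37.2, -4.1, 5.1, 85.0, -47.7, -33.1, -4.1, 5.1, 85.0, -50.5, -28.7, -4.1, 5.1, 85.0, -52.8, -24.1, -4.1, 5.1, 85.0, -54.7, -19.3, -4.1, 5.1, 85.0, -56.2, -14.4, -4.1, 5.1, 85.0, -57.3, -9.3, -4.1, 5.1, 85.0, -57.9, -4.2, -4.1, 5.1, 85.0, -58.1, 1.0, -4.1, 5.1, 85.0, -57.7, 6.1, -4.1, 5.1, 85.0, -57.0, 11.2, -4.1, 5.1, 85.0, -55.7, 16.2, -4.1, 5.1]
```

>>> {"api": "apply_moves", "payload": {"increments": [85,-41,-41,-4,5,85,-45,-37,-4,5,85,-48,-33,-4,5,85,-50,-29,-4,5,85,-53,-24,-4,5,85,-55,-19,-4,5,85,-56,-14,-4,5,85,-57,-9,-4,5,85,-58,-4,-4,5,85,-58,1,-4,5,85,-58,6,-4,5,85,-57,11,-4,6], "squeeze": 40}}

```text
t: 2.55
eef_pos: [0.5302, -0.0456, 0.2807]
tool_rot: [-0.001, 0.683, 0.731, 0.005]
contact_force: [1.0, 1.3, -0.3]
gripper_width: 0.993
```

Run:
```python
from h import *
st(); plan([.546,-.085,.285],4,85,0)
```

```text
t 2.55 p [ 0.5302 -0.0456  0.2807] jaw 3.88 z [ 0.006  0.008 -1.   ] f [ 1.   1.3 -0.3] w 0.993 q [-0.51  0.2   0.57  1.87 -0.13  1.1   0.18]
[85.0, -10.1, 3.3, -1.1, 0.97, 85.0, -10.0, 3.5, -1.1, 0.97, 85.0, -10.0, 3.6, -1.1, 0.97, 85.0, -9.9, 3.8, -1.1, 0.97]
```

>>> {"api": "apply_moves", "payload": {"increments": [85,-20,7,-2,2,85,-20,7,-2,2,85,0,0,0,0]}}

```text
t: 2.92
eef_pos: [0.5472, -0.09, 0.2853]
tool_rot: [-0.0, 0.711, 0.703, 0.005]
contact_force: [-0.5, -0.5, -0.1]
gripper_width: 0.995
```

Run:
```python
from h import *
o=st(); p,d=read_camera("wrist"); cv2.imwrite("pics/w1.png",gam(p)); np.save("pics/w1.npy",d)
C=cloud("wrist",d,o); z=C[...,2]
rs=outline_of("wrist","pail")
for r in rs: print(r["p"],r["extent"])
m=(z>.165)&(z<.215)&(abs(C[...,0]-.546)<.05)&(abs(C[...,1]+.085)<.05)&(d>0)
print(m.sum(), np.round(C[m].min(0),3),np.round(C[m].max(0),3))
m=m&(z>.19)&(z<.205)
print(m.sum(),cv2.minAreaRect((C[m][:,:2]*1000).astype(np.float32)),np.median(z[m]), np.unique(np.argwhere(m).mean(0)))
```

```text
t 2.92 p [ 0.5472 -0.09    0.2853] jaw -0.64 z [ 0.007  0.007 -1.   ] f [-0.5 -0.5 -0.1] w 0.995 q [-0.45  0.25  0.61  1.82 -0.17  1.12  0.21]
0.84 [278.4, 184.4, 67.2, 83.1]
814 [ 0.543 -0.102  0.166] [ 0.554 -0.066  0.198]
711 ((548.4727172851562, -83.85804748535156), (35.516502380371094, 11.673601150512695), 89.69493103027344) 0.196476128684608 [204.37974684 277.61744023]
```

View pics/w1.png

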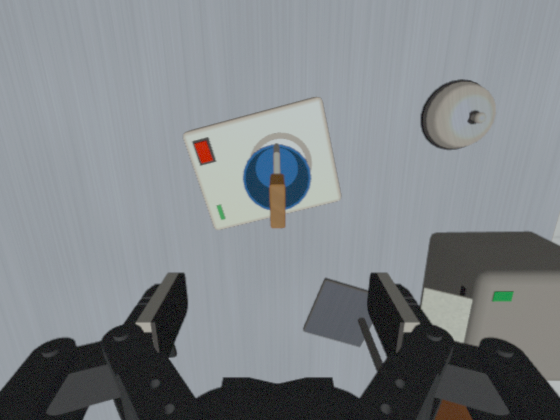

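Run:
```python
from h import *
plan([.5485,-.084,.166],4,85,-.3)
```

```text
[85.0, 0.7, 0.2, 29.7, -0.03, 85.0, 0.7, 0.2, 29.7, -0.03, 85.0, 0.7, 0.2, 29.7, -0.03, 85.0, 0.7, 0.2, 29.7, -0.03]
```

>>> {"api": "apply_moves", "payload": {"increments": [85,0.7,0.2,30,0,85,0.7,0.2,30,0,85,0.7,0.2,30,0,85,0.7,0.2,28,0,85,0,0,0,0]}}

```text
t: 3.65
eef_pos: [0.5482, -0.0728, 0.1635]
tool_rot: [-0.003, 0.704, 0.71, 0.007]
contact_force: [0.1, 0.1, 1.1]
gripper_width: 0.998
```

Run:
```python
from h import *
o=st(); p,d=read_camera("wrist"); cv2.imwrite("pics/w2.png",gam(p)); C=cloud("wrist",d,o); z=C[...,2]
m=(z>.19)&(z<.205)&(abs(C[...,0]-.546)<.05)&(abs(C[...,1]+.085)<.05)&(d>0)
print(m.sum(),cv2.minAreaRect((C[m][:,:2]*1000).astype(np.float32)),np.median(z[m]))
p,d=read_camera("side"); cv2.imwrite("pics/s2.png",cv2.resize(gam(p)[120:300,220:440],None,fx=2.5,fy=2.5))
plan([.5485,-.084,.166],1,85,-.3)
```

```text
t 3.65 p [ 0.5482 -0.0728  0.1635] jaw 0.52 z [ 0.005  0.015 -1.   ] f [0.1 0.1 1.1] w 0.998 q [-0.4   0.39  0.54  1.95 -0.28  0.87  0.3 ]
4230 ((546.2462158203125, -82.275146484375), (100.04407501220703, 40.34493637084961), 0.8698393702507019) 0.19662459665532522
[85.0, -10.2, -1.6, -0.3, 0.76]
```

View pics/s2.png

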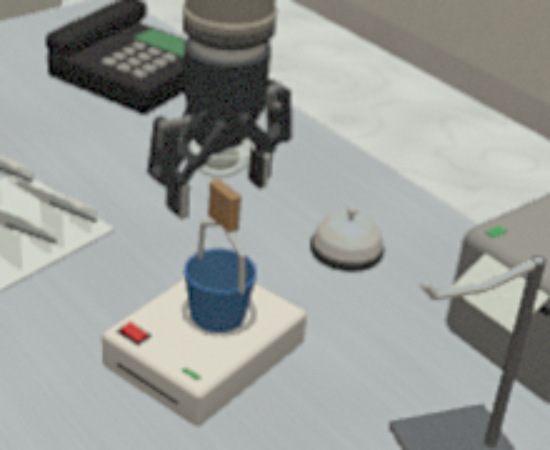

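>>> {"api": "apply_moves", "payload": {"increments": [85,-11,0,0,0,85,0,0,0,0]}}

```text
t: 4.0
eef_pos: [0.5516, -0.0856, 0.1682]
tool_rot: [-0.0, 0.704, 0.71, 0.01]
contact_force: [-0.8, 1.1, 0.4]
gripper_width: 0.998
```

Run:
```python
from h import *
st();plan([.5485,-.084,.166],1,85,-.3)
```

```text
t 4.0 p [ 0.5516 -0.0856  0.1682] jaw 0.5 z [ 0.014  0.014 -1.   ] f [-0.8  1.1  0.4] w 0.998 q [-0.38  0.39  0.55  1.94 -0.28  0.88  0.32]
[85.0, 1.6, -3.1, 2.2, 0.8]
```

>>> {"api": "apply_moves", "payload": {"increments": [85,2,-3,2,0.8,12,0,0,0,0,5,0,0,0,0,0,0,0,0,0], "squeeze": 40}}

```text
t: 4.5
eef_pos: [0.5488, -0.0835, 0.1671]
tool_rot: [0.0, 0.709, 0.705, 0.011]
contact_force: [0.3, -0.6, -0.3]
gripper_width: 0.37
```

Run:
```python
from h import *
st()
```

```text
t 4.5 p [ 0.5488 -0.0835  0.1671] jaw -0.39 z [ 0.016  0.015 -1.   ] f [ 0.3 -0.6 -0.3] w 0.37 q [-0.39  0.38  0.55  1.95 -0.28  0.87  0.31]
```

>>> {"api": "apply_moves", "payload": {"increments": [0,0,0,0,0,0,0,0,0,0,0,0,0,0,0,0,0,0,0,0]}}

```text
t: 5.0
eef_pos: [0.5482, -0.0833, 0.1672]
tool_rot: [-0.001, 0.709, 0.705, 0.011]
contact_force: [-1.1, 0.1, 1.1]
gripper_width: 0.134
```

Run:
```python
from h import *
o=st()
p=o["eef_pos"]
# arch_top offset from TCP: arch_top = TCP-13mm z
xh=np.array([np.cos(np.radians(-18.8)),np.sin(np.radians(-18.8)),0])
seat=np.array([.6477,-.3246,.204])-.047*xh
print(seat, seat-.085*xh)
```

```text
t 5.0 p [ 0.5482 -0.0833  0.1672] jaw -0.38 z [ 0.014  0.016 -1.   ] f [-1.1  0.1  1.1] w 0.134 q [-0.39  0.38  0.55  1.95 -0.28  0.87  0.31]
[ 0.60320748 -0.30945351  0.204     ] [ 0.5227423  -0.28206093  0.204     ]
```

>>> {"api": "apply_moves", "payload": {"increments": [0,0,0,-10,0,0,0,0,-20,0,0,0,0,-25,0,0,0,0,-20,0,0,0,0,0,0]}}

```text
t: 5.62
eef_pos: [0.5474, -0.0849, 0.2449]
tool_rot: [0.0, 0.71, 0.705, 0.011]
contact_force: [0.6, -0.7, -1.9]
gripper_width: 0.131
```

Run:
```python
from h import *
st(); plan([.520,-.281,.243],7,0,-18.8)
```

```text
t 5.62 p [ 0.5474 -0.0849  0.2449] jaw -0.41 z [ 0.016  0.014 -1.   ] f [ 0.6 -0.7 -1.9] w 0.131 q [-0.44  0.29  0.6   1.87 -0.2   1.03  0.24]
[0.0, -28.0, -3.7, -0.2, 2.63, 0.0, -28.2, -2.4, -0.2, 2.63, 0.0, -28.3, -1.1, -0.2, 2.63, 0.0, -28.3, 0.2, -0.2, 2.63, 0.0, -28.3, 1.5, -0.2, 2.63, 0.0, -28.2, 2.7, -0.2, 2.63, 0.0, -28.0, 4.0, -0.2, 2.63]
```

>>> {"api": "apply_moves", "payload": {"increments": [0,-28,-4,0,2.6,0,-28,-2,0,2.6,0,-28,-1,0,2.6,0,-28,0,0,2.6,0,-28,1.5,0,2.6,0,-28,3,0,2.6,0,-28,4,0,2.6,0,0,0,0,0]}}

```text
t: 6.62
eef_pos: [0.5117, -0.2926, 0.2347]
tool_rot: [-0.003, 0.819, 0.574, 0.006]
contact_force: [0.7, 0.0, -1.1]
gripper_width: 0.129
```

Run:
```python
from h import *
o=st(); plan([.520,-.281,.243],1,0,-18.8)
for c in ["side","top"]:
    p,d=read_camera(c); cv2.imwrite(f"pics/{c}3.png",gam(p)); np.save(f"pics/{c}3.npy",d)
p,d=read_camera("side"); cv2.imwrite("pics/s3.png",cv2.resize(gam(p)[140:340,280:500],None,fx=2.5,fy=2.5))
# re-measure wire
C=cloud("side",np.load("pics/side3.npy")); z=C[...,2]
xh=np.array([np.cos(np.radians(-18.8)),np.sin(np.radians(-18.8))]); yh=np.array([-xh[1],xh[0]])
H=(C[...,:2]-np.array([.6477,-.3246])); hx=H@xh; hy=H@yh
m=(z>.19)&(z<.225)&(hx>-.09)&(hx<.03)&(abs(hy)<.03)
P=np.c_[hx[m],hy[m],z[m]]; 
for a in np.arange(-.09,.03,.01):
    s=(P[:,0]>=a)&(P[:,0]<a+.01)
    if s.sum(): print(round(a,2),s.sum(),np.round(P[s].mean(0),4),round(P[s,2].max(),4))
```

```text
t 6.62 p [ 0.5117 -0.2926  0.2347] jaw -19.89 z [ 0.006  0.011 -1.   ] f [ 0.7  0.  -1.1] w 0.129 q [-0.12  0.4   0.71  1.8  -0.31  1.06  0.36]
[0.0, 13.9, 3.9, -8.1, -1.09]
-0.08 8 [-0.0717 -0.0006  0.2136] 0.2159
-0.07 22 [-0.0653 -0.0016  0.2056] 0.2159
-0.06 15 [-0.055  -0.001   0.2012] 0.2039
-0.05 20 [-0.0455 -0.0008  0.2017] 0.2041
-0.04 18 [-0.0345 -0.0004  0.2013] 0.2044
-0.03 19 [-0.0249 -0.0009  0.2016] 0.2054
-0.02 21 [-0.0147 -0.0014  0.2028] 0.2075
-0.01 20 [-0.0047 -0.0008  0.2063] 0.2104
-0.0 21 [ 0.0049 -0.0008  0.2103] 0.2138
0.01 22 [ 0.0154 -0.0012  0.2134] 0.218
0.02 65 [ 0.0257 -0.0023  0.2076] 0.2217
```

View pics/s3.png

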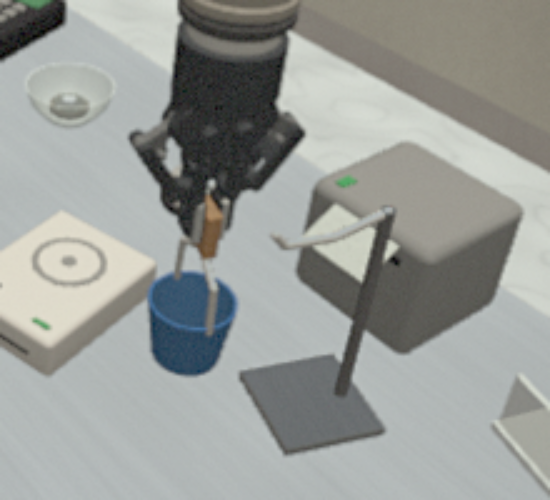

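>>> {"api": "apply_moves", "payload": {"increments": [0,14,4,-8,-1,0,0,0,0,0]}}

```text
t: 7.02
eef_pos: [0.5237, -0.2736, 0.2433]
tool_rot: [-0.004, 0.81, 0.586, 0.007]
contact_force: [0.5, 0.7, -1.9]
gripper_width: 0.134
```

Run:
```python
from h import *
o=st(); plan([.520,-.281,.243],1,0,-18.8); plan([.603,-.3095,.243],5,0,-18.8)
```

```text
t 7.03 p [ 0.5237 -0.2736  0.2433] jaw -18.23 z [ 0.007  0.015 -1.   ] f [ 0.5  0.7 -1.9] w 0.134 q [-0.15  0.39  0.71  1.78 -0.3   1.08  0.35]
[0.0, -8.2, -1.2, 0.1, 0.57]
[0.0, -1.9, 17.3, 0.0, 0.11, 0.0, -1.8, 17.3, 0.0, 0.11, 0.0, -1.8, 17.3, 0.0, 0.11, 0.0, -1.8, 17.3, 0.0, 0.11, 0.0, -1.7, 17.3, 0.0, 0.11]
```

>>> {"api": "apply_moves", "payload": {"increments": [0,-6,0,0,0.5,0,0,0,0,0]}}

```text
t: 7.28
eef_pos: [0.522, -0.2788, 0.2433]
tool_rot: [-0.004, 0.812, 0.583, 0.007]
contact_force: [0.3, 0.1, -2.0]
gripper_width: 0.136
```

```bash
cat >> h.py <<'E'
xh=np.array([np.cos(np.radians(-18.8)),np.sin(np.radians(-18.8)),0]); yh=np.array([-xh[1],xh[0],0])
def hk(o):
    p=o["eef_pos"]+.019*0-np.array([0,0,.013]); d=p-np.array([.6477,-.3246,0]); print("arch in hook", np.round([d@xh,d@yh,d[2]],4))
E
python3 - <<'E'
from h import *
o=st(); hk(o); plan([.603,-.3095,.243],5,0,-18.8)
E
```

```text
t 7.28 p [ 0.522  -0.2788  0.2433] jaw -18.66 z [ 0.007  0.015 -1.   ] f [ 0.3  0.1 -2. ] w 0.136 q [-0.14  0.39  0.71  1.78 -0.3   1.08  0.35]
arch in hook [-0.1337  0.0029  0.2303]
[0.0, -0.6, 17.3, 0.1, 0.03, 0.0, -0.6, 17.3, 0.1, 0.03, 0.0, -0.6, 17.3, 0.1, 0.03, 0.0, -0.6, 17.3, 0.1, 0.03, 0.0, -0.6, 17.3, 0.1, 0.03]
```

Now move along the hook's +x.

>>> {"api": "apply_moves", "payload": {"increments": [0,-1,17,0,0,0,-1,17,0,0,0,-1,17,0,0,0,-1,17,0,0,0,-1,15,0,0,0,0,0,0,0]}}

```text
t: 8.02
eef_pos: [0.5998, -0.3118, 0.2425]
tool_rot: [-0.005, 0.813, 0.582, 0.007]
contact_force: [-0.2, -0.9, -1.9]
gripper_width: 0.132
```

Run:
```python
from h import *
o=st(); hk(o)
p,d=read_camera("side"); cv2.imwrite("pics/s4.png",cv2.resize(gam(p)[140:340,280:500],None,fx=2.5,fy=2.5))
plan([.603,-.3095,.243],1,0,-18.8)
```

```text
t 8.03 p [ 0.5998 -0.3118  0.2425] jaw -18.78 z [ 0.005  0.016 -1.   ] f [-0.2 -0.9 -1.9] w 0.132 q [-0.06  0.54  0.68  1.57 -0.38  1.16  0.37]
arch in hook [-0.0495 -0.0034  0.2295]
[0.0, 3.4, 3.0, -0.4, -0.0]
```

View pics/s4.png

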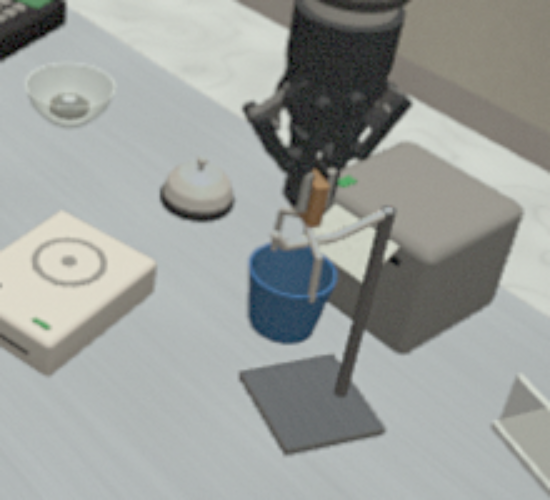

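>>> {"api": "apply_moves", "payload": {"increments": [0,3,2,0,0,0,0,0,10,0,0,0,0,7,0,0,0,0,4,0,0,0,0,0,0]}}

```text
t: 8.7
eef_pos: [0.6002, -0.3082, 0.2196]
tool_rot: [-0.006, 0.813, 0.582, 0.007]
contact_force: [-0.2, -0.2, -1.5]
gripper_width: 0.131
```

Run:
```python
from h import *
o=st(); hk(o)
p,d=read_camera("side"); cv2.imwrite("pics/s5.png",cv2.resize(gam(p)[140:340,280:500],None,fx=2.5,fy=2.5))
```

```text
t 8.7 p [ 0.6002 -0.3082  0.2196] jaw -18.84 z [ 0.003  0.018 -1.   ] f [-0.2 -0.2 -1.5] w 0.131 q [-0.06  0.56  0.66  1.6  -0.39  1.12  0.38]
arch in hook [-5.020e-02  2.000e-04  2.066e-01]
```

View pics/s5.png

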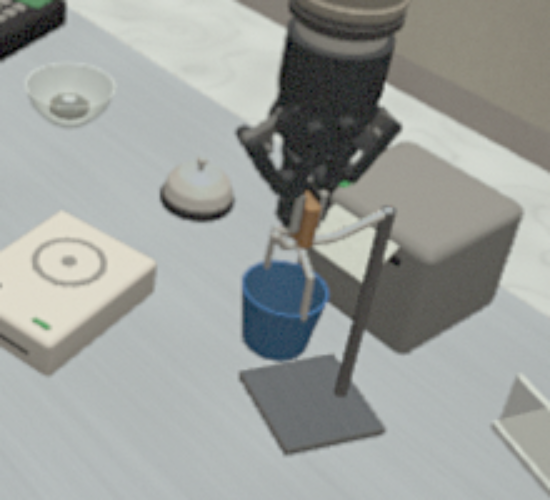

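Arch x −50, y 0, z 206.6: just above the wire. Lower a bit until contact shows.

>>> {"api": "apply_moves", "payload": {"increments": [0,0,0,3,0,0,0,0,0,0]}}

```text
t: 9.0
eef_pos: [0.6009, -0.3087, 0.2186]
tool_rot: [-0.005, 0.813, 0.582, 0.007]
contact_force: [-1.2, 1.3, -1.2]
gripper_width: 0.129
```

Run:
```python
from h import *
o=st(); hk(o)
```

```text
t 9.0 p [ 0.6009 -0.3087  0.2186] jaw -18.84 z [ 0.006  0.017 -1.   ] f [-1.2  1.3 -1.2] w 0.129 q [-0.05  0.56  0.66  1.6  -0.4   1.12  0.38]
arch in hook [-4.950e-02 -1.000e-04  2.056e-01]
```

>>> {"api": "apply_moves", "payload": {"increments": [0,0,0,3,0,0,0,0,0,0]}}

```text
t: 9.25
eef_pos: [0.6013, -0.3089, 0.2185]
tool_rot: [-0.005, 0.813, 0.582, 0.009]
contact_force: [0.3, 0.9, -1.8]
gripper_width: 0.135
```

Run:
```python
from h import *
o=st(); hk(o)
```

```text
t 9.25 p [ 0.6013 -0.3089  0.2185] jaw -18.85 z [ 0.008  0.018 -1.   ] f [ 0.3  0.9 -1.8] w 0.135 q [-0.05  0.56  0.66  1.6  -0.4   1.12  0.38]
arch in hook [-4.900e-02 -1.000e-04  2.055e-01]
```

>>> {"api": "apply_moves", "payload": {"increments": [0,0,0,5,0,0,0,0,2,0]}}

```text
t: 9.5
eef_pos: [0.602, -0.3093, 0.2179]
tool_rot: [-0.004, 0.813, 0.582, 0.011]
contact_force: [-6.4, 4.7, 9.9]
gripper_width: 0.133
```

Run:
```python
from h import *
o=st(); hk(o)
```

```text
t 9.5 p [ 0.602  -0.3093  0.2179] jaw -18.84 z [ 0.012  0.019 -1.   ] f [-6.4  4.7  9.9] w 0.133 q [-0.05  0.56  0.66  1.6  -0.4   1.11  0.39]
arch in hook [-0.0482 -0.0003  0.2049]
```

>>> {"api": "apply_moves", "payload": {"increments": [0,0,0,-1,0,22,0,0,0,0,30,0,0,0,0,36,0,0,0,0,36,0,0,0,0]}}

```text
t: 10.12
eef_pos: [0.6024, -0.31, 0.2183]
tool_rot: [-0.003, 0.813, 0.582, 0.011]
contact_force: [-0.4, -0.4, -1.0]
gripper_width: 0.422
```

Run:
```python
from h import *
o=st(); hk(o)
p,d=read_camera("side"); cv2.imwrite("pics/s6.png",cv2.resize(gam(p)[140:340,280:500],None,fx=2.5,fy=2.5))
```

```text
t 10.12 p [ 0.6024 -0.31    0.2183] jaw -18.85 z [ 0.013  0.018 -1.   ] f [-0.4 -0.4 -1. ] w 0.422 q [-0.05  0.56  0.66  1.6  -0.4   1.11  0.39]
arch in hook [-0.0476 -0.0007  0.2053]
```

View pics/s6.png

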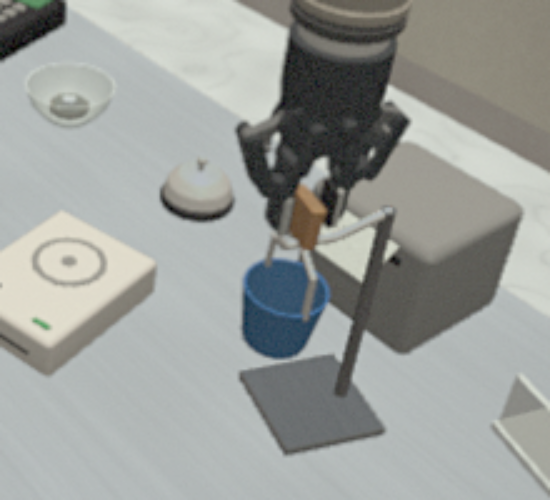

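>>> {"api": "apply_moves", "payload": {"increments": [36,0,0,-8,0,36,0,0,-15,0,36,0,0,-25,0,60,0,0,-30,0,85,0,0,-15,0]}}

```text
t: 10.8
eef_pos: [0.6009, -0.312, 0.3167]
tool_rot: [-0.003, 0.813, 0.582, 0.011]
contact_force: [-0.8, -0.4, -0.3]
gripper_width: 0.828
```

Run:
```python
from h import *
o=st()
p,d=read_camera("side"); cv2.imwrite("pics/s7.png",cv2.resize(gam(p)[140:340,280:500],None,fx=2.5,fy=2.5))
C=cloud("side",d); b=(p[...,0].astype(int)>p[...,2].astype(int)+25)&(C[...,2]>.08)&(C[...,2]<.2)&(abs(C[...,0]-.6)<.08)&(abs(C[...,1]+.31)<.08)
print(b.sum(), np.round(np.median(C[b],0),3))
```

```text
t 10.8 p [ 0.6009 -0.312   0.3167] jaw -18.88 z [ 0.014  0.017 -1.   ] f [-0.8 -0.4 -0.3] w 0.828 q [-0.07  0.49  0.7   1.48 -0.34  1.29  0.34]
944 [ 0.6   -0.304  0.133]
```

View pics/s7.png

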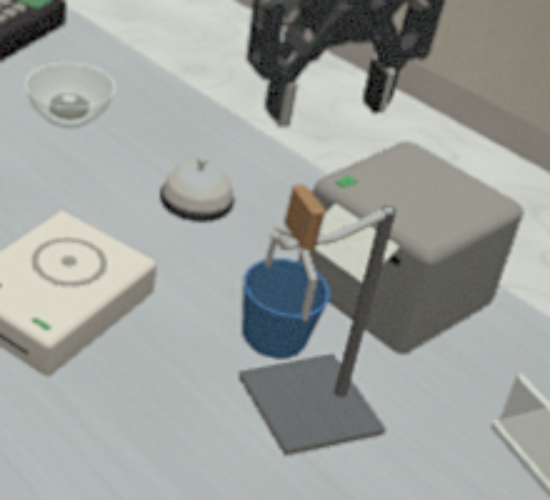

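Pail hangs freely on the hook: the arch sits on the wire at crop (285,240) and the fingers are clear. Now I move to the key.

Run:
```python
from h import *
o=st(); p=np.array(o["eef_pos"]); r=Rm(o["tool_rot"]); tgt=np.array([.41,.266,.20]); n=12
out=[]
for i in range(n):
    out+=[85,*np.round(r.T@((tgt-p)/n)*1000,0),-9.9]; r=r@R.from_euler('z',-9.9,degrees=True).as_matrix()
print([float(x) for x in out])
```

```text
t 10.85 p [ 0.6014 -0.3123  0.3183] jaw -18.88 z [ 0.016  0.017 -1.   ] f [-0.2 -0.6  1.3] w 0.912 q [-0.07  0.49  0.7   1.48 -0.34  1.29  0.34]
[85.0, 40.0, -31.0, 10.0, -9.9, 85.0, 45.0, -23.0, 10.0, -9.9, 85.0, 48.0, -15.0, 10.0, -9.9, 85.0, 50.0, -7.0, 10.0, -9.9, 85.0, 51.0, 2.0, 10.0, -9.9, 85.0, 50.0, 11.0, 10.0, -9.9, 85.0, 47.0, 19.0, 10.0, -9.9, 85.0, 43.0, 27.0, 10.0, -9.9, 85.0, 38.0, 34.0, 10.0, -9.9, 85.0, 31.0, 40.0, 10.0, -9.9, 85.0, 24.0, 45.0, 10.0, -9.9, 85.0, 16.0, 48.0, 10.0, -9.9]
```

>>> {"api": "apply_moves", "payload": {"increments": [85,40,-31,2,-9.9,85,45,-23,5,-9.9,85,48,-15,8,-9.9,85,50,-7,10,-9.9,85,51,2,10,-9.9,85,50,11,10,-9.9,85,47,19,10,-9.9,85,43,27,10,-9.9,85,38,34,10,-9.9,85,31,40,10,-9.9,85,24,45,10,-9.9,85,10,20,5,-5]}}

```text
t: 12.35
eef_pos: [0.3927, 0.2473, 0.2173]
tool_rot: [0.008, -0.076, 0.997, 0.006]
contact_force: [0.6, -0.6, -0.3]
gripper_width: 0.994
```

Run:
```python
from h import *
o=st(); plan([.405,.265,.21],2,85,100)
```

```text
t 12.35 p [0.3927 0.2473 0.2173] jaw 98.7 z [ 0.015  0.014 -1.   ] f [ 0.6 -0.6 -0.3] w 0.994 q [-0.78  0.13  0.1   2.08 -0.02  0.92  1.04]
[85.0, -7.3, 7.8, 3.9, -0.65, 85.0, -7.4, 7.7, 3.9, -0.65]
```

>>> {"api": "apply_moves", "payload": {"increments": [85,-10,10,3,-1,85,0,0,0,0]}}

```text
t: 12.6
eef_pos: [0.4016, 0.259, 0.214]
tool_rot: [0.008, -0.085, 0.996, 0.006]
contact_force: [1.1, -0.3, -0.0]
gripper_width: 0.995
```

Run:
```python
from h import *
o=st(); p,d=read_camera("wrist"); cv2.imwrite("pics/w3.png",gam(p)); np.save("pics/w3.npy",d)
C=cloud("wrist",d,o)
for r in outline_of("wrist","key")[:4]:
    print(round(r["p"],2),np.round(r["extent"]))
    m=cv2.erode((r["pixels"]&(d>0)).astype(np.uint8),np.ones((3,3)))>0
    P=C[m]; 
    for _ in range(3):
        c=P.mean(0); V=np.linalg.svd(P-c,full_matrices=False)[2]; n=V[2]*np.sign(V[2,2]); P=P[abs((P-c)@n)<.003]
    az=np.degrees(np.arctan2(n[1],n[0])); print(" plane",np.round(c,4),np.round(n,3),"slope",round(np.degrees(np.arccos(n[2])),1),"az",round(az,1),len(P))
    a=np.radians(10.0); h=np.array([np.cos(a),np.sin(a),0]); ys=np.array([-np.sin(a),np.cos(a),0]); kx=np.array([np.cos(a)*.766,np.sin(a)*.766,-.643])
    print(" kx range",np.percentile(P@kx,[.5,99.5]).round(4)," y range",np.percentile(P@ys,[.5,99.5]).round(4),"minrect",cv2.minAreaRect((np.c_[P@kx,P@ys]*1000).astype(np.float32)))
```

```text
t 12.6 p [0.4016 0.259  0.214 ] jaw 99.72 z [ 0.015  0.013 -1.   ] f [ 1.1 -0.3 -0. ] w 0.995 q [-0.79  0.16  0.09  2.05 -0.02  0.91  1.06]
0.88 [283. 206.  61.  51.]
 plane [0.4147 0.2656 0.0679] [0.626 0.121 0.77 ] slope 39.6 az 11.0 2143
 kx range [0.2752 0.3574]  y range [0.1626 0.2163] minrect ((317.901611328125, 189.7010498046875), (87.06444549560547, 54.713321685791016), 1.1143605709075928)
0.86 [262.  51.  79. 102.]
 plane [0.2795 0.2258 0.0057] [0.001 0.001 1.   ] slope 0.1 az 40.6 5228
 kx range [0.2059 0.2735]  y range [0.1414 0.2069] minrect ((238.38414001464844, 174.4001007080078), (73.82768249511719, 55.126834869384766), 15.106818199157715)
0.84 [412.  50. 107.  97.]
 plane [0.2555 0.3694 0.0056] [ 0.001 -0.003  1.   ] slope 0.2 az -70.0 5304
 kx range [0.2087 0.2691]  y range [0.2717 0.3657] minrect ((239.17308044433594, 318.75604248046875), (44.93626403808594, 92.43435668945312), 21.27095603942871)
0.79 [398. 195.  88.  77.]
 plane [0.4027 0.4016 0.0056] [-0.003  0.001  1.   ] slope 0.2 az 168.0 3364
 kx range [0.3227 0.3861]  y range [0.2781 0.3714] minrect ((354.600830078125, 324.8448791503906), (48.92372131347656, 90.67465209960938), 25.08665657043457)
```

View pics/w3.png

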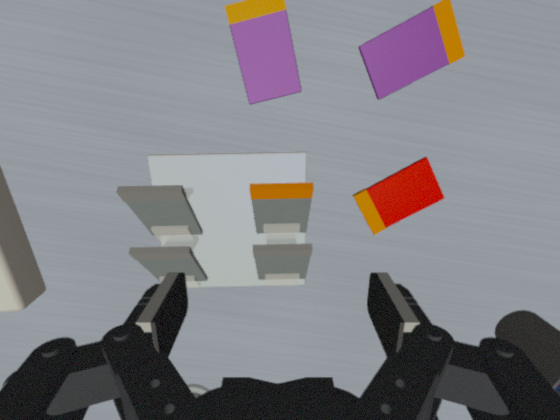

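Run:
```python
from h import *
o=st(); plan([.4066,.2643,.12],3,85,100.5)
```

```text
t 12.7 p [0.4012 0.2579 0.2141] jaw 99.64 z [ 0.015  0.012 -1.   ] f [ 0.6 -0.2 -0.7] w 0.994 q [-0.79  0.16  0.09  2.05 -0.02  0.91  1.06]
[85.0, -1.6, 1.5, 31.4, -0.29, 85.0, -1.6, 1.5, 31.4, -0.29, 85.0, -1.6, 1.5, 31.4, -0.29]
```

>>> {"api": "apply_moves", "payload": {"increments": [85,-1.6,1.5,30,-0.3,85,-1.6,1.5,30,-0.3,85,-1.6,1.5,25,-0.3,85,0,0,0,0]}}

```text
t: 13.2
eef_pos: [0.4107, 0.2593, 0.129]
tool_rot: [0.01, -0.085, 0.996, 0.005]
contact_force: [-0.3, 1.0, 1.6]
gripper_width: 0.991
```

Run:
```python
from h import *
o=st(); plan([.4066,.2643,.05],4,85,100.5)
```

```text
t 13.2 p [0.4107 0.2593 0.129 ] jaw 99.79 z [ 0.018  0.013 -1.   ] f [-0.3  1.   1.6] w 0.991 q [-0.77  0.29  0.09  2.12 -0.04  0.71  1.08]
[85.0, 1.2, 1.2, 19.7, -0.18, 85.0, 1.2, 1.2, 19.7, -0.18, 85.0, 1.2, 1.2, 19.7, -0.18, 85.0, 1.2, 1.2, 19.7, -0.18]
```

>>> {"api": "apply_moves", "payload": {"increments": [85,4,5,16,-0.5,85,1,0,17,0,85,1,0,17,0,85,0,0,0,0]}}

```text
t: 13.7
eef_pos: [0.4093, 0.2623, 0.0829]
tool_rot: [0.013, -0.085, 0.996, 0.007]
contact_force: [0.0, -0.1, -0.2]
gripper_width: 0.998
```

Run:
```python
from h import *
o=st(); plan([.4066,.2643,.05],1,85,100.5)
p,d=read_camera("wrist"); cv2.imwrite("pics/w4.png",gam(p))
```

```text
t 13.7 p [0.4093 0.2623 0.0829] jaw 99.79 z [ 0.025  0.016 -1.   ] f [ 0.  -0.1 -0.2] w 0.998 q [-0.77  0.37  0.08  2.15 -0.04  0.59  1.08]
[85.0, 3.2, 2.1, 32.8, -0.71]
```

View pics/w4.png

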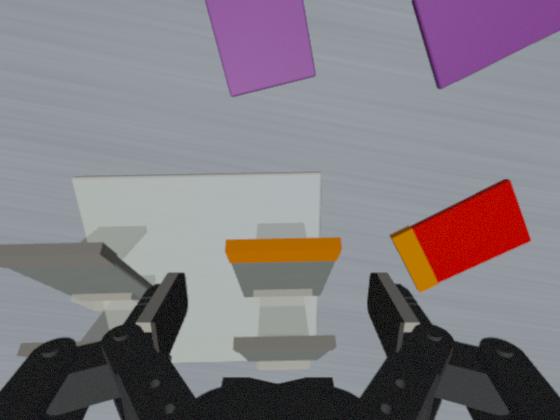

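>>> {"api": "apply_moves", "payload": {"increments": [85,4,2,14,-0.7,85,1,0,14,0,85,0,0,7,0,85,0,0,0,0]}}

```text
t: 14.25
eef_pos: [0.4065, 0.265, 0.048]
tool_rot: [0.015, -0.091, 0.996, 0.008]
contact_force: [-1.0, -0.1, 0.8]
gripper_width: 0.995
```

Run:
```python
from h import *
o=st(); plan([.4066,.2643,.05],1,85,100.5)
```

```text
t 14.25 p [0.4065 0.265  0.048 ] jaw 100.48 z [ 0.028  0.019 -0.999] f [-1.  -0.1  0.8] w 0.995 q [-0.77  0.43  0.07  2.17 -0.05  0.51  1.09]
[85.0, 0.0, -0.7, -2.0, -0.02]
```

Position is good, so I close.

>>> {"api": "apply_moves", "payload": {"increments": [58,0,0,0,0,45,0,0,0,0,40,0,0,0,0,40,0,0,0,0], "squeeze": 40}}

```text
t: 14.75
eef_pos: [0.4069, 0.2651, 0.0486]
tool_rot: [0.015, -0.091, 0.996, 0.008]
contact_force: [-0.8, -0.2, -0.5]
gripper_width: 0.644
```

Run:
```python
from h import *
o=st()
p,d=read_camera("wrist"); cv2.imwrite("pics/w5.png",gam(p))
```

```text
t 14.75 p [0.4069 0.2651 0.0486] jaw 100.46 z [ 0.029  0.019 -0.999] f [-0.8 -0.2 -0.5] w 0.644 q [-0.77  0.43  0.07  2.17 -0.05  0.51  1.09]
```

View pics/w5.png

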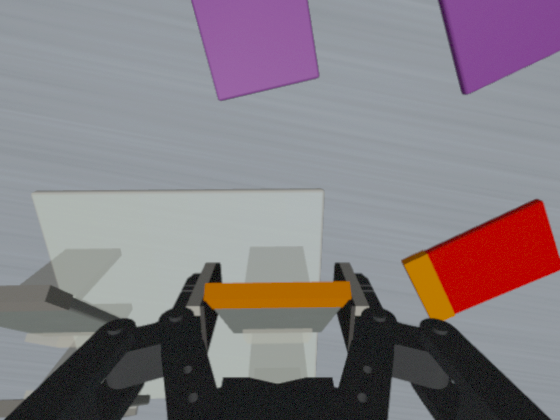

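Run:
```python
from h import *
o=st(); a=np.radians(10.3); u=np.array([-.766*np.cos(a),-.766*np.sin(a),.643]); plan(o["eef_pos"]+.06*u,5,40,None,o)
```

```text
t 14.8 p [0.4069 0.2652 0.0486] jaw 100.47 z [ 0.029  0.019 -0.999] f [ 0.4  0.3 -0.2] w 0.642 q [-0.77  0.43  0.07  2.17 -0.05  0.51  1.09]
[40.0, 8.9, 0.1, -8.0, 0.0, 40.0, 8.9, 0.1, -8.0, 0.0, 40.0, 8.9, 0.1, -8.0, 0.0, 40.0, 8.9, 0.1, -8.0, 0.0, 40.0, 8.9, 0.1, -8.0, 0.0]
```

>>> {"api": "apply_moves", "payload": {"increments": [40,9,0,-8,0,40,9,0,-8,0]}}

```text
t: 15.05
eef_pos: [0.3879, 0.2612, 0.0645]
tool_rot: [0.015, -0.091, 0.996, 0.008]
contact_force: [-0.3, -0.2, -0.1]
gripper_width: 0.647
```

Run:
```python
from h import *
o=st(); a=np.radians(10.3); u=np.array([-.766*np.cos(a),-.766*np.sin(a),.643]); p0=np.array([.4069,.2652,.0486])
print((o["eef_pos"]-p0)@u, o["eef_pos"]-p0-((o["eef_pos"]-p0)@u)*u); plan(p0+.06*u,4,40,None,o)
```

```text
t 15.05 p [0.3879 0.2612 0.0645] jaw 100.43 z [ 0.028  0.018 -0.999] f [-0.3 -0.2 -0.1] w 0.647 q [-0.79  0.38  0.07  2.2  -0.04  0.53  1.07]
0.02511250499198707 [-7.21974208e-05 -5.31526890e-04 -2.05846545e-04]
[40.0, 6.5, 0.2, -5.9, 0.0, 40.0, 6.5, 0.2, -5.9, 0.0, 40.0, 6.5, 0.2, -5.9, 0.0, 40.0, 6.5, 0.2, -5.9, 0.0]
```

Straight along the slant and no force. Continue.

>>> {"api": "apply_moves", "payload": {"increments": [40,8,0,-7,0,40,8,0,-7,0,40,6,0,-9,0,40,0,0,-20,0,40,0,0,-30,0,40,0,0,-40,0,40,0,0,-10,0]}}

```text
t: 15.92
eef_pos: [0.3584, 0.2539, 0.193]
tool_rot: [0.015, -0.092, 0.996, 0.008]
contact_force: [0.2, -0.7, -1.0]
gripper_width: 0.645
```

Run:
```python
from h import *
o=st()
p,d=read_camera("wrist"); cv2.imwrite("pics/w6.png",gam(p)); p,d=read_camera("side"); cv2.imwrite("pics/s8.png",gam(p))
```

```text
t 15.93 p [0.3584 0.2539 0.193 ] jaw 100.52 z [ 0.028  0.019 -0.999] f [ 0.2 -0.7 -1. ] w 0.645 q [-0.85  0.11  0.09  2.16 -0.01  0.83  1.  ]
```

View pics/w6.png

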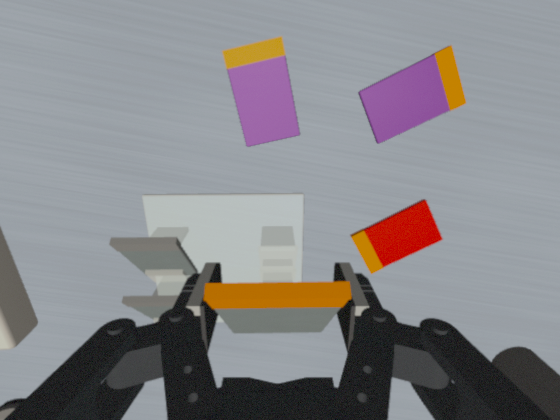

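View pics/s8.png

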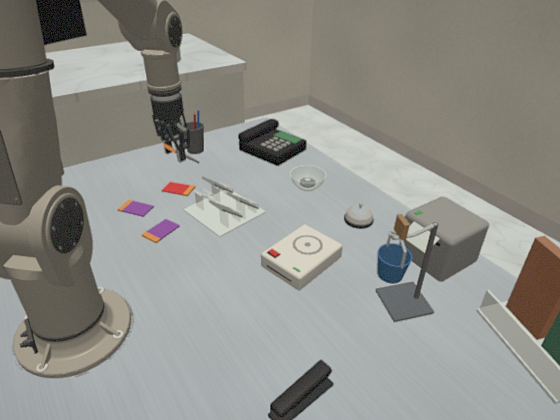

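Key is out: its slot at wrist pixel (280,260) is empty, and the orange band is held at (278,295). The pail still hangs at side pixel (393,262).

The moves give no tilt axis. My plan is to level the card by pivoting it in the fingers, pressing its low end lightly on the encoder's free left edge. First I'll check the card's angle in the grip.

```bash
cat >> h.py <<'E'
def cardfit(o,p,d,ax=.02):
    """fit plane of card held, in tool frame; returns normal"""
    k,T=cam_T("wrist",o); C=cloud("wrist",d,o)
    r=Rm(o["tool_rot"]); Q=(C-o["eef_pos"])@r   # tool coords
    m=(d>0)&(abs(Q[...,1])<.024)&(abs(Q[...,0])<.09)&(Q[...,2]>-.085)&(Q[...,2]<.09)
    m=cv2.erode(m.astype(np.uint8),np.ones((3,3)))>0
    P=Q[m]
    if len(P)<50: print("few",len(P)); return None
    rng=np.random.default_rng(0); best=None
    for _ in range(300):
        a=P[rng.choice(len(P),3,False)]; n=np.cross(a[1]-a[0],a[2]-a[0]); 
        if np.linalg.norm(n)<1e-7: continue
        n/=np.linalg.norm(n); s=abs((P-a[0])@n)<.002
        if best is None or s.sum()>best.sum(): best=s
    P=P[best]; c=P.mean(0); n=np.linalg.svd(P-c,full_matrices=False)[2][2]; n*=-np.sign(n[2])
    nw=r@n
    print("card: n pts",len(P),"of",m.sum(),"c_tool",np.round(c,4),"n_tool",np.round(n,3),"n_world",np.round(nw,3),"tilt deg",round(np.degrees(np.arccos(nw[2])),1),"xrange",np.round([P[:,0].min(),P[:,0].max()],4),"z at ends",np.round([P[P[:,0].argmin(),2],P[P[:,0].argmax(),2]],4), "axis z at x=0", round(c[2]+n[0]*c[0]/n[2],4))
    return n
E
python3 - <<'E'
from h import *
o=st(); p,d=read_camera("wrist"); cardfit(o,p,d)
p=np.array(o["eef_pos"]); r=Rm(o["tool_rot"]); tgt=np.array([.514,-.012,.18]); n=9
out=[]
for i in range(n):
    out+=[40,*np.round(r.T@((tgt-p)/n)*1000,0),9.7]; r=r@R.from_euler('z',9.7,degrees=True).as_matrix()
print([float(x) for x in out])
E
```

```text
t 16.02 p [0.3579 0.2535 0.1915] jaw 100.53 z [ 0.027  0.017 -0.999] f [0.3 0.3 0. ] w 0.642 q [-0.85  0.12  0.09  2.16 -0.01  0.83  1.  ]
card: n pts 5342 of 11148 c_tool [ 0.0118 -0.0007 -0.0654] n_tool [ 0.997 -0.018 -0.076] n_world [-0.979 -0.2    0.046] tilt deg 87.3 xrange [0.0089 0.0171] z at ends [-0.0734 -0.0347] axis z at x=0 -0.2214
[40.0, -12.0, -32.0, 1.0, 9.7, 40.0, -17.0, -30.0, 1.0, 9.7, 40.0, -22.0, -26.0, 1.0, 9.7, 40.0, -26.0, -22.0, 1.0, 9.7, 40.0, -29.0, -18.0, 1.0, 9.7, 40.0, -32.0, -13.0, 1.0, 9.7, 40.0, -33.0, -7.0, 1.0, 9.7, 40.0, -34.0, -1.0, 1.0, 9.7, 40.0, -34.0, 4.0, 1.0, 9.7]
```

>>> {"api": "apply_moves", "payload": {"increments": [40,-12,-32,1,9.7,40,-17,-30,1,9.7,40,-22,-26,1,9.7,40,-26,-22,1,9.7,40,-29,-18,1,9.7,40,-32,-13,1,9.7,40,-33,-7,1,9.7,40,-34,-1,1,9.7,40,-20,2,1,9.7,40,0,0,0,0]}}

```text
t: 17.32
eef_pos: [0.4966, -0.0131, 0.1658]
tool_rot: [0.0, 0.639, 0.769, 0.001]
contact_force: [-0.8, -0.6, 0.3]
gripper_width: 0.646
```

```bash
sed -i 's/(Q\[...,2\]>-.085)/(Q[...,2]>-.045)/; s|n/=np.linalg.norm(n); s=|n/=np.linalg.norm(n)\n        if abs(n[2])<.5: continue\n        s=|' h.py
python3 - <<'E'
from h import *
o=st(); p,d=read_camera("wrist"); cardfit(o,p,d); cv2.imwrite("pics/w7.png",gam(p))
plan([.514,-.012,.15],2,40,13.6)
E
```

```text
t 17.32 p [ 0.4966 -0.0131  0.1658] jaw 10.59 z [ 0.001  0.001 -1.   ] f [-0.8 -0.6  0.3] w 0.646 q [-0.53  0.29  0.51  2.07 -0.19  0.83  0.28]
card: n pts 4201 of 5014 c_tool [-0.0064 -0.0004 -0.0217] n_tool [-0.657  0.007 -0.754] n_world [ 0.126 -0.645  0.753] tilt deg 41.1 xrange [-0.0518  0.015 ] z at ends [ 0.0186 -0.0377] axis z at x=0 -0.0273
[40.0, -1.6, 8.8, 7.9, -1.42, 40.0, -1.9, 8.7, 7.9, -1.42]
```

View pics/w7.png

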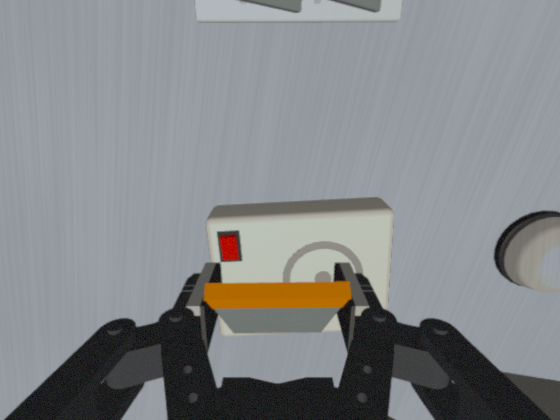

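Run:
```python
from h import *
plan([.5148,-.0121,.095],3,40,13.6)
```

```text
[40.0, -1.2, 6.1, 23.6, -0.94, 40.0, -1.3, 6.1, 23.6, -0.94, 40.0, -1.4, 6.0, 23.6, -0.94]
```

>>> {"api": "apply_moves", "payload": {"increments": [40,-1,6,20,-1,40,-1,6,20,-1,40,-1,6,20,-1,40,0,0,0,0]}}

```text
t: 17.88
eef_pos: [0.5114, -0.0053, 0.1019]
tool_rot: [-0.003, 0.609, 0.793, 0.0]
contact_force: [-0.1, 0.0, -0.3]
gripper_width: 0.644
```

Run:
```python
from h import *
o=st(); p,d=read_camera("wrist"); cardfit(o,p,d); p,d=read_camera("side"); cv2.imwrite("pics/s9.png",cv2.resize(gam(p)[130:310,200:420],None,fx=2.5,fy=2.5))
plan([.5148,-.0121,.075],1,40,13.6)
# position in encoder frame
e=np.array([.5327,-.086]); a=np.radians(13.6); x=np.array([np.cos(a),np.sin(a)]); y=np.array([-x[1],x[0]]); q=o["eef_pos"][:2]-e; print("enc frame",q@x,q@y)
```

```text
t 17.88 p [ 0.5114 -0.0053  0.1019] jaw 15.03 z [-0.004  0.003 -1.   ] f [-0.1  0.  -0.3] w 0.644 q [-0.46  0.41  0.44  2.08 -0.27  0.71  0.41]
card: n pts 4130 of 8241 c_tool [-0.0078 -0.0006 -0.0206] n_tool [-0.66   0.005 -0.751] n_world [ 0.179 -0.638  0.748] tilt deg 41.5 xrange [-0.055   0.0145] z at ends [ 0.0215 -0.0377] axis z at x=0 -0.0274
[40.0, -6.9, 0.8, 28.3, 1.32]
enc frame -0.0017180991065583208 0.08341038706920685
```

View pics/s9.png

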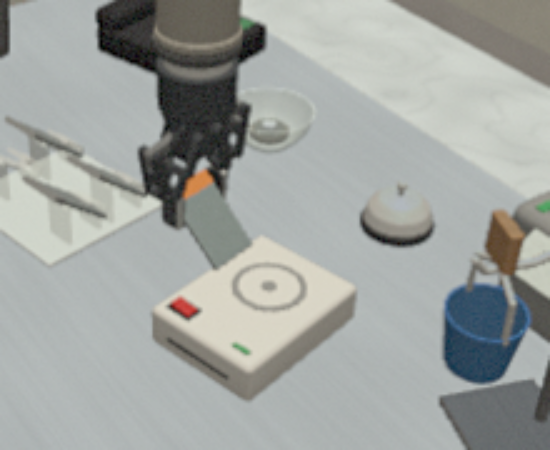

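>>> {"api": "apply_moves", "payload": {"increments": [40,-6,0,14,1.3,40,0,0,10,0,40,0,0,0,0], "squeeze": 20}}

```text
t: 18.35
eef_pos: [0.5142, -0.0114, 0.079]
tool_rot: [-0.001, 0.618, 0.786, 0.002]
contact_force: [-0.5, 0.1, -0.9]
gripper_width: 0.645
```

```bash
cat >> h.py <<'E'
def enc(o):
    e=np.array([.5327,-.086]); a=np.radians(13.6); x=np.array([np.cos(a),np.sin(a)]); y=np.array([-x[1],x[0]]); q=o["eef_pos"][:2]-e; print("enc frame",np.round([q@x,q@y],4))
E
python3 - <<'E'
from h import *
o=st(); enc(o)
E
```

```text
t 18.35 p [ 0.5142 -0.0114  0.079 ] jaw 13.6 z [ 0.     0.005 -1.   ] f [-0.5  0.1 -0.9] w 0.645 q [-0.44  0.45  0.42  2.09 -0.31  0.66  0.43]
enc frame [-0.0005  0.0769]
```

>>> {"api": "apply_moves", "payload": {"increments": [40,1,0,6,0,40,2,0,6,0,40,2,0,6,0,40,2,0,6,0]}}

```text
t: 18.85
eef_pos: [0.5124, -0.0012, 0.056]
tool_rot: [-0.003, 0.618, 0.786, 0.004]
contact_force: [-2.9, 1.5, 7.5]
gripper_width: 0.648
```

Run:
```python
from h import *
o=st(); enc(o); p,d=read_camera("wrist"); cardfit(o,p,d); cv2.imwrite("pics/w8.png",gam(p))
```

```text
t 18.85 p [ 0.5124 -0.0012  0.056 ] jaw 13.68 z [-0.     0.009 -1.   ] f [-2.9  1.5  7.5] w 0.648 q [-0.43  0.49  0.39  2.1  -0.34  0.61  0.44]
enc frame [0.0003 0.0872]
card: n pts 12372 of 23301 c_tool [ 0.0374 -0.0001  0.0566] n_tool [ 0.009  0.002 -1.   ] n_world [-0. -0.  1.] tilt deg 0.0 xrange [-0.0257  0.0894] z at ends [0.0578 0.0586] axis z at x=0 0.0563
```

View pics/w8.png

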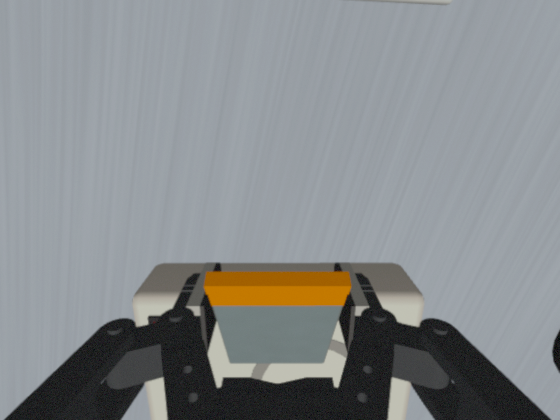

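```bash
sed -i 's/(abs(Q\[...,0\])<.09)/(Q[...,0]<.03)\&(C[...,2]>.052)/' h.py
python3 - <<'E'
from h import *
o=st(); enc(o); p,d=read_camera("wrist"); cardfit(o,p,d)
E
```

```text
t 18.9 p [ 0.5123 -0.0009  0.0553] jaw 13.71 z [-0.001  0.009 -1.   ] f [-1.9  2.6  5.7] w 0.648 q [-0.43  0.49  0.39  2.1  -0.34  0.61  0.44]
enc frame [0.0002 0.0875]
card: n pts 8287 of 9012 c_tool [-0.0109  0.0001 -0.0224] n_tool [-0.448  0.003 -0.894] n_world [ 0.109 -0.443  0.89 ] tilt deg 27.1 xrange [-0.0594  0.0191] z at ends [ 0.0021 -0.0346] axis z at x=0 -0.0278
```

>>> {"api": "apply_moves", "payload": {"increments": [40,3,0,6,0,40,3,0,6,0,40,3,0,6,0]}}

```text
t: 19.32
eef_pos: [0.5111, 0.007, 0.038]
tool_rot: [-0.002, 0.618, 0.786, 0.004]
contact_force: [-0.3, -2.4, 4.5]
gripper_width: 0.646
```

Run:
```python
from h import *
o=st(); enc(o); p,d=read_camera("wrist"); cardfit(o,p,d)
```

```text
t 19.32 p [0.5111 0.007  0.038 ] jaw 13.64 z [ 0.002  0.008 -1.   ] f [-0.3 -2.4  4.5] w 0.646 q [-0.43  0.52  0.37  2.11 -0.36  0.57  0.44]
enc frame [0.0009 0.0954]
card: n pts 11036 of 11571 c_tool [-0.0104  0.     -0.0262] n_tool [-0.211  0.003 -0.977] n_world [ 0.05  -0.213  0.976] tilt deg 12.6 xrange [-0.0539  0.0194] z at ends [-0.0159 -0.0306] axis z at x=0 -0.0284
```

>>> {"api": "apply_moves", "payload": {"increments": [40,2,0,6,0,40,2,0,6,0]}}

```text
t: 19.62
eef_pos: [0.5107, 0.0108, 0.0252]
tool_rot: [-0.001, 0.618, 0.786, 0.004]
contact_force: [0.4, -2.6, 4.6]
gripper_width: 0.649
```

Run:
```python
from h import *
o=st(); enc(o); p,d=read_camera("wrist"); cardfit(o,p,d)
```

```text
t 19.62 p [0.5107 0.0108 0.0252] jaw 13.62 z [ 0.003  0.008 -1.   ] f [ 0.4 -2.6  4.6] w 0.649 q [-0.42  0.54  0.36  2.11 -0.37  0.54  0.45]
enc frame [0.0014 0.0993]
card: n pts 9575 of 9587 c_tool [-0.0033 -0.     -0.0287] n_tool [-0.039  0.005 -0.999] n_world [ 0.011 -0.045  0.999] tilt deg 2.6 xrange [-0.0399  0.0191] z at ends [-0.0276 -0.0299] axis z at x=0 -0.0289
```

>>> {"api": "apply_moves", "payload": {"increments": [40,0,0,0,0,40,0,0,-10,0,40,0,0,-20,0,40,0,0,-25,0,40,0,0,0,0], "squeeze": 50}}

```text
t: 20.3
eef_pos: [0.5086, 0.0135, 0.0814]
tool_rot: [-0.004, 0.617, 0.787, 0.004]
contact_force: [0.1, -0.1, 0.1]
gripper_width: 0.643
```

Run:
```python
from h import *
o=st(); p,d=read_camera("wrist"); cardfit(o,p,d); cv2.imwrite("pics/w9.png",gam(p))
plan([.5464,-.0577,.082],4,40,13.6)
```

```text
t 20.3 p [0.5086 0.0135 0.0814] jaw 13.79 z [-0.002  0.01  -1.   ] f [ 0.1 -0.1  0.1] w 0.643 q [-0.48  0.44  0.43  2.1  -0.31  0.66  0.39]
card: n pts 11555 of 12027 c_tool [-0.0079 -0.     -0.0282] n_tool [-0.065  0.005 -0.998] n_world [ 0.022 -0.073  0.997] tilt deg 4.3 xrange [-0.0436  0.0192] z at ends [-0.0253 -0.0277] axis z at x=0 -0.0287
[40.0, -19.6, 5.1, -0.6, 0.05, 40.0, -19.6, 5.1, -0.6, 0.05, 40.0, -19.6, 5.1, -0.6, 0.05, 40.0, -19.6, 5.2, -0.6, 0.05]
```

View pics/w9.png

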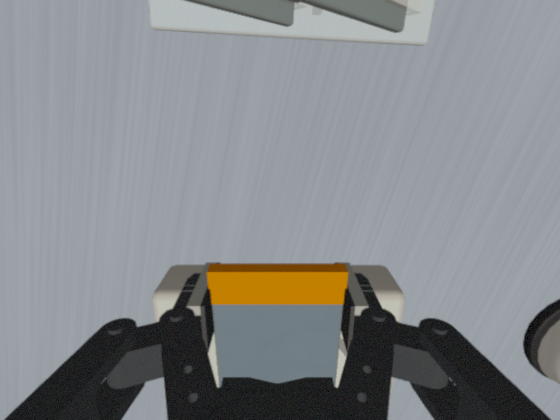

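Card is level to about 4° and held firmly, the orange band at (278,285). Move over the mark.

>>> {"api": "apply_moves", "payload": {"increments": [40,-18,5,-1,0,40,-19,5,-1,0,40,-19,5,-1,0,40,-14,4,0,0,40,0,0,0,0]}}

```text
t: 20.98
eef_pos: [0.544, -0.0566, 0.0804]
tool_rot: [-0.006, 0.618, 0.786, 0.001]
contact_force: [0.4, -0.2, -0.5]
gripper_width: 0.64
```

Run:
```python
from h import *
o=st(); p,d=read_camera("wrist"); cardfit(o,p,d)
plan([.5464,-.0577,.082],1,40,13.6)
p,d=read_camera("side"); cv2.imwrite("pics/s10.png",cv2.resize(gam(p)[130:310,200:460],None,fx=2.5,fy=2.5)); np.save("pics/s10.npy",d); cv2.imwrite("pics/s10f.png",p)
p,d=read_camera("top"); cv2.imwrite("pics/t10.png",cv2.resize(gam(p)[140:270,230:430],None,fx=3,fy=3));
```

```text
t 20.98 p [ 0.544  -0.0566  0.0804] jaw 13.66 z [-0.008  0.009 -1.   ] f [ 0.4 -0.2 -0.5] w 0.64 q [-0.34  0.5   0.42  2.   -0.32  0.71  0.53]
card: n pts 11451 of 11938 c_tool [-0.0079 -0.0001 -0.0282] n_tool [-0.065  0.004 -0.998] n_world [ 0.027 -0.071  0.997] tilt deg 4.3 xrange [-0.0434  0.0193] z at ends [-0.0255 -0.0287] axis z at x=0 -0.0287
[40.0, -2.5, 2.2, -1.8, 0.11]
```

View pics/s10.png

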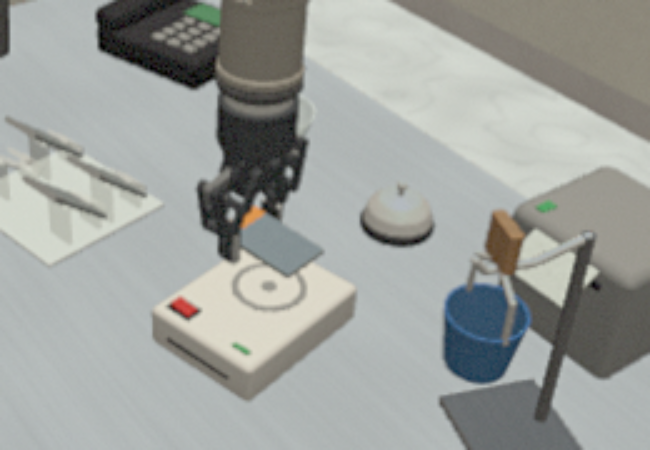

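View pics/t10.png

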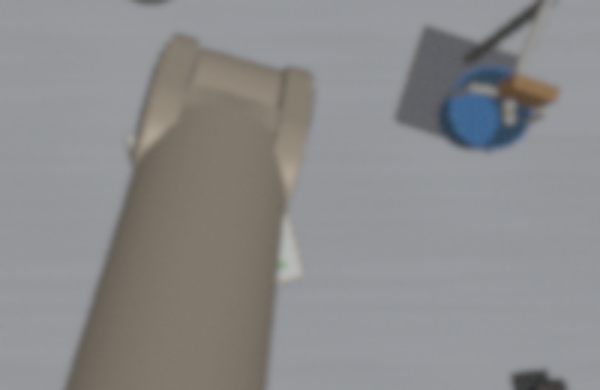

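Run:
```python
from h import *
d=np.load("pics/s10.npy"); C=cloud("side",d); p=cv2.imread("pics/s10f.png")
print("pad dot",np.round(C[242:247,306:310].reshape(-1,3).mean(0),4))
o=st()
r=Rm(o["tool_rot"]); c=np.array(o["eef_pos"])+r@np.array([-.0245,0,-.0255]); print("key centre est",np.round(c,4))
z=C[...,2]; Q=(C-o["eef_pos"])@r
m=(Q[...,0]<.03)&(Q[...,0]>-.085)&(abs(Q[...,1])<.035)&(Q[...,2]>-.035)&(Q[...,2]<-.012)&(d>0)
P=Q[m]; print(len(P),"tool x",P[:,0].min(),P[:,0].max(),"y",P[:,1].min(),P[:,1].max(),"z",np.median(P[:,2]))
```

```text
pad dot [ 0.5506 -0.0813  0.0462]
t 21.12 p [ 0.5433 -0.0541  0.0803] jaw 13.84 z [-0.008  0.01  -1.   ] f [-0.1  0.5 -0.3] w 0.643 q [-0.34  0.5   0.42  2.   -0.32  0.71  0.53]
key centre est [ 0.5493 -0.0782  0.1056]
567 tool x -0.0733963454328702 0.016727529756710945 y -0.034994733013809745 0.03417497436212368 z -0.026061669823777292
```

>>> {"api": "apply_moves", "payload": {"increments": [40,-2,1,0,0,40,0,0,0,0,40,0,0,0,0,40,0,0,0,0]}}

```text
t: 21.62
eef_pos: [0.5443, -0.0538, 0.0803]
tool_rot: [-0.007, 0.616, 0.788, 0.002]
contact_force: [-0.2, -0.3, 0.1]
gripper_width: 0.646
```

Run:
```python
from h import *
for i in range(3):
    o=st(); r=Rm(o["tool_rot"]); print("key centre",np.round(np.array(o["eef_pos"])+r@np.array([-.026,0,-.0255]),4)); p,d=read_camera("wrist"); cardfit(o,p,d); print(np.round(o["joint_vel"],3))
p,d=read_camera("side"); cv2.imwrite("pics/s11.png",cv2.resize(gam(p)[130:310,200:460],None,fx=2.5,fy=2.5))
```

```text
t 21.62 p [ 0.5443 -0.0538  0.0803] jaw 14.02 z [-0.009  0.011 -1.   ] f [-0.2 -0.3  0.1] w 0.646 q [-0.34  0.5   0.42  2.   -0.32  0.71  0.53]
key centre [ 0.5508 -0.0793  0.1054]
card: n pts 11506 of 11995 c_tool [-0.008  -0.     -0.0282] n_tool [-0.066  0.005 -0.998] n_world [ 0.03  -0.074  0.997] tilt deg 4.5 xrange [-0.0437  0.0192] z at ends [-0.0253 -0.0287] axis z at x=0 -0.0287
[-0.003 -0.002 -0.001  0.003  0.    -0.     0.   ]
t 21.68 p [ 0.5443 -0.0537  0.0803] jaw 14.01 z [-0.009  0.011 -1.   ] f [-0.2 -0.5 -0.8] w 0.642 q [-0.34  0.5   0.42  2.   -0.32  0.71  0.53]
key centre [ 0.5508 -0.0793  0.1054]
card: n pts 11578 of 12043 c_tool [-0.0079  0.     -0.0282] n_tool [-0.066  0.004 -0.998] n_world [ 0.029 -0.074  0.997] tilt deg 4.5 xrange [-0.0433  0.0194] z at ends [-0.0256 -0.028 ] axis z at x=0 -0.0287
[ 0.002  0.     0.001  0.001  0.001 -0.001  0.002]
t 21.73 p [ 0.5443 -0.0538  0.0803] jaw 14.01 z [-0.009  0.011 -1.   ] f [-0.3 -0.6 -0.7] w 0.64 q [-0.34  0.5   0.42  2.   -0.32  0.71  0.53]
key centre [ 0.5508 -0.0793  0.1054]
card: n pts 11460 of 11945 c_tool [-0.0081 -0.0001 -0.0282] n_tool [-0.065  0.005 -0.998] n_world [ 0.029 -0.073  0.997] tilt deg 4.5 xrange [-0.0435  0.0194] z at ends [-0.0254 -0.0288] axis z at x=0 -0.0287
[ 0.001  0.002  0.001 -0.001 -0.002 -0.002  0.003]
```

View pics/s11.png

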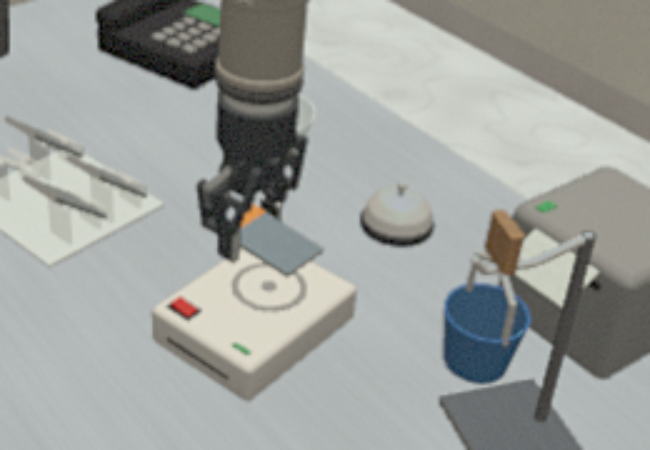

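The key is still, centred 2 mm from the mark, 60 mm above it and tilted 4.5°. The pail hangs still at crop (487,300). Handing in.

Run:
```python
from station import *
print(hand_in())
```

```text
the job is handed in; nothing more can be done
None
```

The pail is hanging on the hook by its arch, released, and the orange-banded key is held level over the encoder's reading mark. I handed the job in at about 21.7 s; no verdict is reported.

- **Pail:** When I released it, the arch's peak was on the wire at hook x ≈ -48 mm, y ≈ 0, height ≈ 205 mm. The last side picture shows it hanging still, with the fingers well away.
- **Key:** I drew it out along its slant with almost no force. The moves have no tilt axis, so I levelled it by pivoting it in a light 20 N grip. To do that I pressed its low end on the edge of the encoder with about 5–8 N, then tightened the grip to 50 N.
- **Final key pose:** By the wrist depth image, its tilt is 4.5° (limit 11.5°). Its estimated centre is about 2 mm from the mark sideways and 60 mm above it, and the arm is still.
- **Disagreement:** The side and wrist cameras put the card's centre along its length 1–3 mm apart, and my two readings of the mark differ by about 1.5 mm. Both are well inside the 25 mm limit.
- **Bystanders:** The other cards in the stand, the bell and the bowl look unmoved. I did not re-measure them, the stapler or the stone at the end, but nothing came near them.

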